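# Overhang the bamboo plant marker for whittling

## Task

The point of the bamboo plant marker is going to be whittled. Without picking it up or pinching it, gently push the marker flat along the raised board with your fingertips until only its pointed end hangs out over the board's edge in front of it, with the shoulders where the taper starts level with the edge and the marker pointing straight out. Leave the trowel, saucer, pot and bottle where they are, and back off.

Things in the scene. Friction and masses are not known exactly. Their poses are not given: they have to be found in the camera images.
- step: Raised work board, fixed: dark acacia, 340 x 300 x 36 mm, on two 40 mm concrete pavers; its flat top is 76 mm above the bench. Origin: centre of the underside, at bench height. x runs along the 340 mm length, level, squarely out through the working edge, 170 mm from the origin, which faces roughly to the robot's right; z is up.
- board_edge (a point): Middle of the working edge of the raised board, on its top surface. Axes as the board's: x points out over the drop, y along the edge, z up. The edge is 300 mm long.
- marker: Loose flat pale bamboo plant marker, 180 x 40 x 7 mm, about 40 g, on the raised board. Origin: centre of its underside. x runs along it to the pointed end: the last 40 mm taper to a 3 mm tip; the tail is square, with a dark dot on top. Starts wholly on the board, pointing at the working edge up to 9 degrees askew, shoulders 45 to 110 mm short of it. Slides at under 1 N.
- marker_shoulder (a point): Point on the marker's centre line, half-way up its thickness, where the taper starts: 50 mm ahead of the origin, 40 mm behind the tip.
- marker_tail (a point): Centre of the square tail face of the marker, half-way up its thickness: 90 mm behind the origin, 140 mm behind the shoulders.
- trowel: Bystander: stainless trowel 260 mm long, blade 60 mm wide, handle 24 mm thick, lying on the raised board alongside the marker, on the side away from the robot. Origin: underside, about half-way along; x runs from handle to blade.
- saucer: Bystander: round grey silicone saucer 84 mm across, 14 mm high, on the raised board near the working edge, on the robot's side of the marker. Origin: centre of underside.
- pot: Bystander: orange plastic pot about 100 mm across, 90 mm high, on the bench beyond the working edge, to the far side. Origin: centre of underside.
- bottle: Bystander: green glass bottle with screw cap, 64 mm across, 150 mm high, standing on the bench beyond the opposite end of the raised board. Origin: centre of underside.
Mind the look-alikes: they are no part of the job. Of the things like the marker, leave any that is grey, orange or purple; of the rest the smaller one is meant.

How it is judged:
By the outcome, as a careful person would: the job done as asked, in the order asked, and still so for the second after the job is handed in, with the robot touching nothing.
It also fails if it takes over 38 s, if anything falls off the work surface, if the arm or the gripper's body presses on something with over 40 N, if the wrist force passes 120 N, or if a joint passes its speed limit or range.

## Robot

A 7-joint arm with a two-finger parallel gripper is mounted at the origin on the work surface. World frame = base frame: x ahead of the robot, y to its left, z up, the work surface at z = 0. Lengths are in m, angles in rad, forces in N, time in s.
With the tool pointing down it reaches from about 0.4 to 0.85 m from the base axis. Payload 10.4 kg.
Tool frame: the origin (TCP) lies on the mounting face of the last link; the fingertips stand r.tips_ahead ahead of it and the grasp point (between the pads) lies 164 mm ahead of it (r.tips_ahead is the distance from the TCP to the fingertips, in m); z points along the fingers, y is the line along which they close (so a half turn about z gives the same grasp; the last joint's range is limited). The gripper opens to 87 mm and grips with 3 to 60 N. Pads are 19 mm wide; open, the fingers measure 117 mm over their backs; the gripper's body (75 mm by 190 mm) begins 51 mm behind the grasp point.
Start: joints at [1.224, 0.332, -0.065, 1.46, 0.022, 1.35, -0.088], TCP at [0.199, -0.593, 0.405] pointing down, gripper open.
Joint ranges: [-2.6, 2.6], [-0.5, 2.12], [-1.47, 1.34], [0.16, 2.42], [-1.27, 4.41], [0.06, 2.06], [-2.6, 2.6]. Speed limits (rad/s): [2.22, 2.22, 2.79, 2.79, 3.14, 3.14, 3.14].

## Interface

Orientations are given as a unit quaternion [x, y, z, w].
In Python, from bench import telemetry, imaging, job, r gives the robot as it stands.
- The arm moves only by the tool move_arm, never from a script. Its argument "steps" is a list of rows, each an object of numbers: "dx", "dy", "dz": the shift along the tool's x, y, z in cm; "spin": the turn about the tool's z in rad. In form: [{"dx": .., "dy": .., "dz": .., "spin": ..}, ...]. A call has 1 to 12 rows; each row shifts and turns the commanded pose from where the row before left it, along the tool's axes as they then stand; what a row does not reach is not made up. A row lasts 1/10 s, in which the tool goes at most 50 mm and 8.59 degrees, less where a joint would pass 70% of its speed; a pose out of reach is approached as far as the arm can. A call with a gripper value outside its range is refused whole. "claw" is the finger opening in cm, from 0 to 8.7, set as the call begins (left out, the last holds). The fingers move at their own pace and stop on an object; "squeeze" is the grip in N (left out, the last holds). Time passes only in rows, so rows that do not move let the fingers close. It gives the time, the measured TCP pose, the force, the opening and the grip force at its end, in the units of the state.
- telemetry.read_state(): the state, without advancing time (a new reading comes with each control period).
- imaging.camera(name): name is "scene" or "top" or "wrist"; returns a dict with "img" (384x512x3 uint8, red, green, blue), "camera_matrix" (3x3 intrinsics, pixels), "R" (3x3) and "t" (3): a world point X has camera coordinates R X + t. Camera axes: x right, y down, z forward; pixel columns grow to the right and rows downward; lengths in m; the calibration is good to about 2 mm. A picture is of the moment at which its call begins. There is no depth.
- job.close_job(): hands the job in; it is judged then, once.
The state is a dict: "time": time; "joint_positions": joint angles; "joint_vel": joint speeds; "joint_torque": joint torques, N m; "ee_pos": TCP position; "eef_rot": TCP orientation; "ft_force": force on the tool from outside, world axes, zero at the start; "torque": the same for the moment, N m; "width": finger opening in m; "grip_force": force on a finger pad.
Only numpy, scipy, OpenCV 4.12 (cv2) and the standard library are available. Lean on these libraries where they do the work, as an engineer would, in place of code of your own. Each camera call takes 0.05 s, during which the arm holds its last target. There are 200 camera calls.

## Working session

There is one attempt and no reset: what is moved stays moved. The work goes in short steps, Python scripts to look and compute and a tool call to move; the robot and the scene stay as the last step left them, time stands still between calls to the robot, and variables do not carry over. Pictures are saved under pics/ and viewed, at most 10 in all, crops included, and the job is handed in when it is done.

Besides the shell and the picture viewer there is one more tool, called after "Emit:" as name(argument=value, ...), one argument or row to a line, values as JSON. move_arm: Moves the arm, as the interface text tells. Its arguments: {"type":"object","properties":{"steps":{"type":"array","items":{"type":"object","properties":{"dx":{"type":"number"},"dy":{"type":"number"},"dz":{"type":"number"},"spin":{"type":"number"}}}},"claw":{"type":"number"},"squeeze":{"type":"number"}},"required":["steps"]}

```bash
mkdir -p pics; ls
python3 - <<'E'
from bench import telemetry, imaging, job, r
import cv2,numpy as np
s=telemetry.read_state();print({k:np.round(s[k],3) for k in ('time','ee_pos','eef_rot','width','ft_force')},r.tips_ahead)
for n in ('scene','top'):
    c=imaging.camera(n);cv2.imwrite(f'pics/{n}0.png',c['img'][:,:,::-1]);np.savez(f'pics/{n}0.npz',**c)
    print(n,c['camera_matrix'].round(1).tolist(),(-c['R'].T@c['t']).round(3),c['R'].round(2).tolist())
E
```

```text
pics
{'time': np.float64(0.0), 'ee_pos': array([ 0.199, -0.592,  0.404]), 'eef_rot': array([ 0.987,  0.161, -0.   , -0.001]), 'width': np.float64(0.087), 'ft_force': array([ 1.199, -0.311,  0.002])} 0.1822
scene [[359.0, 0.0, 260.5], [0.0, 359.0, 193.7], [0.0, 0.0, 1.0]] [ 1.222 -0.065  0.797] [[0.08, 1.0, 0.01], [0.73, -0.05, -0.69], [-0.68, 0.06, -0.73]]
top [[380.6, 0.0, 262.5], [0.0, 380.6, 195.8], [0.0, 0.0, 1.0]] [0.436 0.008 1.124] [[-0.02, -1.0, 0.01], [-0.99, 0.02, -0.12], [0.12, -0.01, -0.99]]
```

View pics/scene0.png

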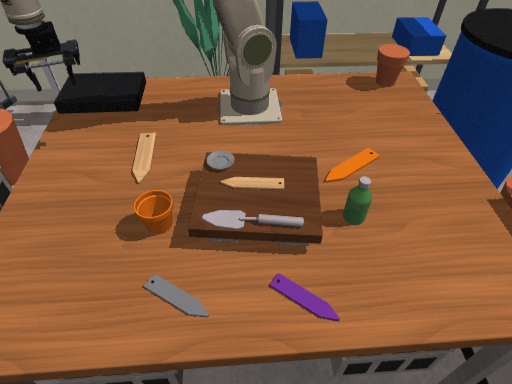

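View pics/top0.png

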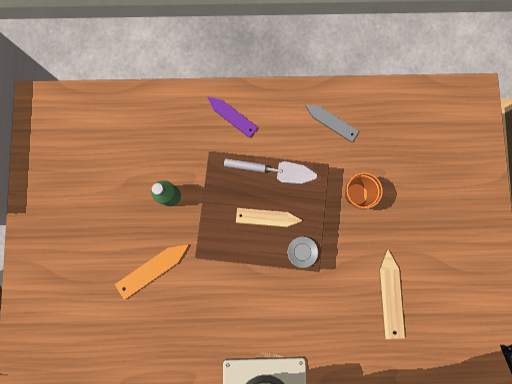

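Top view candidates: pale marker on the board (268,218), larger pale marker on the bench (393,295), grey (332,122), purple (232,116), orange (152,271). By the description it is the smaller pale one, on the board, with its dot at (240,215) and its tip at (301,220). The saucer is at (303,252), the trowel at (270,170), and the working edge runs about (328,163)-(320,270). The strip to the right of that edge looks like shadow.

```bash
cat > h.py <<'E'
import numpy as np,cv2
def ray(c,px,z):
    "pixels -> world xy(z) on plane z"
    px=np.atleast_2d(px).astype(float);K=c['camera_matrix'];R=c['R'];C=-R.T@c['t']
    d=(R.T@np.linalg.inv(K)@np.c_[px,np.ones(len(px))].T).T
    return C+d*((z-C[2])/d[:,2])[:,None]
def proj(c,X):
    p=(c['R']@np.atleast_2d(X).T+c['t'][:,None]).T;p=p@c['camera_matrix'].T;return p[:,:2]/p[:,2:]
def tri(c1,p1,c2,p2):
    P=[c['camera_matrix']@np.c_[c['R'],c['t']] for c in (c1,c2)]
    X=cv2.triangulatePoints(P[0],P[1],np.float64(p1).reshape(2,1),np.float64(p2).reshape(2,1));return (X[:3]/X[3]).ravel()
def pale(img,roi):
    h=cv2.cvtColor(img,cv2.COLOR_RGB2HSV);m=cv2.inRange(h,(12,40,150),(32,170,255))
    k=np.zeros_like(m);x0,y0,x1,y1=roi;k[y0:y1,x0:x1]=m[y0:y1,x0:x1]
    cs=cv2.findContours(k,cv2.RETR_EXTERNAL,cv2.CHAIN_APPROX_NONE)[0]
    return max(cs,key=cv2.contourArea)[:,0,:]
def axis(P):
    "outline points xy -> (tail mid, tip end, unit axis, length, width) by straight sides"
    P=P[:,:2].astype(np.float32);c=P.mean(0);u=np.linalg.svd(P-c)[2][0]
    for _ in range(4):
        n=np.array([-u[1],u[0]]);s=(P-c)@u;t=(P-c)@n
        L=s.max()-s.min()
        if (np.abs(t[s>s.max()-.1*L]).mean()>np.abs(t[s<s.min()+.1*L]).mean()): u=-u;continue
        k=(s>s.min()+.1*L)&(s<s.min()+.72*L)
        f=[np.polyfit(s[k&g],t[k&g],1) for g in (t>0,t<0)]
        a=(f[0][0]+f[1][0])/2;o=(f[0][1]+f[1][1])/2
        c=c+n*o;u=u+a*n;u/=np.linalg.norm(u)
    n=np.array([-u[1],u[0]]);s=(P-c)@u
    return c+u*s.min(),c+u*s.max(),u,s.max()-s.min(),f[0][1]-f[1][1]
E
python3 - <<'E'
import numpy as np,cv2
from h import *
T=np.load('pics/top0.npz');S=np.load('pics/scene0.npz')
ct=pale(T['img'],(200,190,320,240));cs=pale(S['img'],(210,170,300,195))
for c,n,ct_ in((T,'top',ct),(S,'sc',cs)):
    for z in (.083,):
        a=axis(ray(c,ct_,z));print(n,z,[np.round(x,4) for x in a])
# height: triangulate tip and tail-mid
print('tip tri',tri(T,ct[ct[:,0].argmax()],S,cs[cs[:,0].argmin()]).round(3))
e=ct[ct[:,0]<=ct[:,0].min()+1].mean(0);f=cs[cs[:,0]>=cs[:,0].max()-1].mean(0);print('tail tri',tri(T,e,S,f).round(3))
# brightness across the working edge
g=T['img'].astype(int)
for y in(190,225):print(g[y,310:348].sum(1))
cv2.imwrite('pics/crop.png',cv2.resize(np.vstack([T['img'][145:285,190:390],S['img'][140:260,160:360]]),None,fx=2.3,fy=2.3,interpolation=cv2.INTER_CUBIC)[:,:,::-1])
E
```

```text
top 0.083 [array([0.5136, 0.0692]), array([ 0.4955, -0.109 ]), array([-0.101 , -0.9949]), np.float64(0.1791), np.float64(0.0393)]
sc 0.083 [array([0.5154, 0.0653]), array([ 0.4958, -0.1085]), array([-0.112 , -0.9937]), np.float64(0.1749), np.float64(0.0368)]
tip tri [ 0.494 -0.109  0.079]
tail tri [0.512 0.067 0.079]
[242 240 244 251 245 250 250 247 248 249 249 246 252 246 246 250 162 232
 232 225 230 227 224 229 225 228 226 221 230 231 225 211 384 377 382 294
 341 481]
[248 247 248 251 252 246 247 246 239 247 242 236 259 154 227 220 221 225
 217 223 223 221 218 218 218 219 217 219 206 374 362 358 359 358 355 356
 356 349]
```

View pics/crop.png

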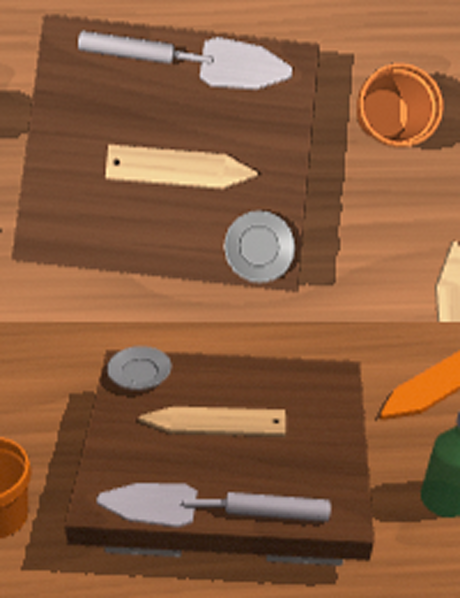

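The crop confirms the choice: a pale marker with a dark tail dot, lying on the board. The thin dark line is the board's working edge, and the strip beyond it is shadow. Both marker ends triangulate to z≈0.079. Next I'll fit the board edge in both views.

```bash
cat > edge.py <<'E'
import numpy as np,cv2
from h import *
def line(P):
    vx,vy,x,y=cv2.fitLine(np.float32(P[:,:2]),cv2.DIST_HUBER,0,.0005,.0005).ravel();return np.array([x,y]),np.array([vx,vy])
if __name__=='__main__':
    T=np.load('pics/top0.npz');S=np.load('pics/scene0.npz')
    g=T['img'].astype(int).sum(2);p=[]
    for y in list(range(168,232)):
        x0=round(328.5-(y-165)*.09);w=g[y,x0-6:x0+6];k=w.argmin()
        if w[k]<200:p.append((x0-6+k-.5,y)) # left boundary of the dark line px
    p=np.array(p);q,v=line(ray(T,p,.076));print('edge top',len(p),q.round(4),v.round(4),np.degrees(np.arctan2(v[0],v[1])).round(2))
    # other sides: board dark vs bench
    for n,c in(('top',T),('sc',S)):
        im=c['img'].astype(int).sum(2);m=(cv2.GaussianBlur(c['img'],(3,3),0).astype(int).sum(2)<300)
        if n=='top':
            far=[(np.flatnonzero(m[180:250][:,190:260][i])[0]+190-.5,i+180) for i in range(70) if i+180<190 or i+180>210]
            up=[(x,np.flatnonzero(m[140:180,x])[0]+140-.5) for x in range(215,320)]
            dn=[(x,np.flatnonzero(m[240:280,x])[-1]+240+.5) for x in range(205,280)]
            for nm,P in(('tailend',far),('far side',up),('near side',dn)):
                q2,v2=line(ray(c,np.array(P),.076));print(nm,q2.round(4),v2.round(4),np.degrees(np.arctan2(v2[0],v2[1])).round(2))
        else:
            dn=[(x,np.flatnonzero(m[140:170,x])[0]+140-.5) for x in range(240,315)]
            q2,v2=line(ray(c,np.array(dn),.076));print('sc near',q2.round(4),v2.round(4))
            for y in(170,190,210):print(y,im[y,180:215])
E
python3 edge.py
```

```text
edge top 42 [ 0.5511 -0.1777] [ 0.9916 -0.129 ] 97.41Traceback (most recent call last):
  File "edge.py", line 17, in <module>
    up=[(x,np.flatnonzero(m[140:180,x])[0]+140-.5) for x in range(215,320)]
           ~~~~~~~~~~~~~~~~~~~~~~~~~~~~^^^
IndexError: index 0 is out of bounds for axis 0 with size 0
```

```bash
sed -i 's/for x in range(215,320)\]/for x in range(215,320) if m[140:180,x].any()]/; s/for x in range(205,280)\]/for x in range(205,280) if m[240:280,x].any()]/; s/for x in range(240,315)\]/for x in range(240,315) if m[140:170,x].any()]/; s/if i+180<190 or i+180>210\]/if (i+180<190 or i+180>212) and m[i+180,190:260].any()]/' edge.py; python3 edge.py
```

```text
edge top 42 [ 0.5511 -0.1777] [ 0.9916 -0.129 ] 97.41
tailend [0.4823 0.172 ] [ 0.9921 -0.1252] 97.19
far side [ 0.6752 -0.019 ] [0.1274 0.9918] 7.32
near side [0.383  0.0545] [0.1295 0.9916] 7.44
sc near [0.3514 0.0555] [ 0.3433 -0.9392]
170 [315 311 308 305 310 307 311 302 298 303 298 290 289 289 284 288 207 218
 219 220 222 313 195 192 193 194 176 170 109 105 103 117 118 116 113]
190 [332 330 335 331 335 202 196 191 201 194 192 197 195 196 192 192 192 179
 206 195 203 194 201 210 193 196 196 200 199 190 202 198 195 195 196]
210 [191 182 189 180 183 185 180 185 187 183 186 181 159 205 202 202 202 196
 204 194 202 198 193 188 201 192 197 198 193 196 193 200 196 198 201]
```

Emit:
move_arm(
  steps=[
    {"dx": 3.2,"dy": -2.5},
    {"dx": 3.2,"dy": -2.5},
    {"dx": 3.2,"dy": -2.5},
    {"dx": 3.2,"dy": -2.5},
    {"dx": 3.2,"dy": -2.5},
    {"dx": 3.2,"dy": -2.5},
    {"dx": 3.2,"dy": -2.5},
    {"dx": 3.2,"dy": -2.5},
    {"dx": 3.2,"dy": -2.5},
    {"dx": 3.2,"dy": -2.5},
  ],
  claw=1.0,
)

```text
$.steps[0]: bad value
```

Emit:
move_arm(
  steps=[
    {"dx": 2.06,"dy": -3.13},
    {"dx": 2.06,"dy": -3.13},
    {"dx": 2.06,"dy": -3.13},
    {"dx": 2.06,"dy": -3.13},
    {"dx": 2.06,"dy": -3.13},
    {"dx": 2.06,"dy": -3.13},
    {"dx": 2.06,"dy": -3.13},
    {"dx": 2.06,"dy": -3.13},
    {"dx": 2.06,"dy": -3.13},
    {"dx": 2.06,"dy": -3.13},
  ],
)

```text
$.steps[0]: bad value
```

Emit:
move_arm(
  steps=[
    {"spin": -0.14},
    {"spin": -0.14},
    {"spin": -0.14},
    {"spin": -0.14},
    {"spin": -0.14},
    {"spin": -0.14},
    {"spin": -0.14},
    {"spin": -0.14},
    {},
  ],
)

```text
$.steps[0]: bad value
```

Emit:
move_arm(
  steps=[
    {"dx": 3.2,"dy": -2.5,"dz": 0,"spin": 0},
    {"dx": 3.2,"dy": -2.5,"dz": 0,"spin": 0},
    {"dx": 3.2,"dy": -2.5,"dz": 0,"spin": 0},
    {"dx": 3.2,"dy": -2.5,"dz": 0,"spin": 0},
    {"dx": 3.2,"dy": -2.5,"dz": 0,"spin": 0},
    {"dx": 3.2,"dy": -2.5,"dz": 0,"spin": 0},
    {"dx": 3.2,"dy": -2.5,"dz": 0,"spin": 0},
    {"dx": 3.2,"dy": -2.5,"dz": 0,"spin": 0},
    {"dx": 3.2,"dy": -2.5,"dz": 0,"spin": 0},
    {"dx": 3.2,"dy": -2.5,"dz": 0,"spin": 0},
  ],
  claw=1.0,
)

```text
time: 1.1
ee_pos: [0.4232, -0.2522, 0.4046]
eef_rot: [0.987, 0.161, -0.0, 0.0]
ft_force: [1.0, -0.4, -0.3]
width: 0.0154
grip_force: 0.0
```

Emit:
move_arm(
  steps=[
    {"dx": 2.06,"dy": -3.13,"dz": 0,"spin": 0},
    {"dx": 2.06,"dy": -3.13,"dz": 0,"spin": 0},
    {"dx": 2.06,"dy": -3.13,"dz": 0,"spin": 0},
    {"dx": 2.06,"dy": -3.13,"dz": 0,"spin": 0},
    {"dx": 2.06,"dy": -3.13,"dz": 0,"spin": 0},
    {"dx": 2.06,"dy": -3.13,"dz": 0,"spin": 0},
    {"dx": 2.06,"dy": -3.13,"dz": 0,"spin": 0},
    {"dx": 2.06,"dy": -3.13,"dz": 0,"spin": 0},
    {"dx": 2.06,"dy": -3.13,"dz": 0,"spin": 0},
    {"dx": 2.06,"dy": -3.13,"dz": 0,"spin": 0},
  ],
)

```text
time: 2.1
ee_pos: [0.5185, 0.1099, 0.4046]
eef_rot: [0.987, 0.161, -0.0, 0.0]
ft_force: [1.0, -0.1, 0.6]
width: 0.0102
grip_force: 0.0
```

Emit:
move_arm(
  steps=[
    {"dx": 0,"dy": 0,"dz": 0,"spin": -0.14},
    {"dx": 0,"dy": 0,"dz": 0,"spin": -0.14},
    {"dx": 0,"dy": 0,"dz": 0,"spin": -0.14},
    {"dx": 0,"dy": 0,"dz": 0,"spin": -0.14},
    {"dx": 0,"dy": 0,"dz": 0,"spin": -0.14},
    {"dx": 0,"dy": 0,"dz": 0,"spin": -0.14},
    {"dx": 0,"dy": 0,"dz": 0,"spin": -0.14},
    {"dx": 0,"dy": 0,"dz": 0,"spin": -0.14},
    {"dx": 0,"dy": 0,"dz": 0,"spin": 0},
  ],
)

```text
time: 3.0
ee_pos: [0.5183, 0.1084, 0.4044]
eef_rot: [0.75, 0.662, -0.0, -0.0]
ft_force: [-0.6, -0.4, 0.4]
width: 0.0098
grip_force: 0.0
```

```bash
cat > where.py <<'E'
import sys,numpy as np,cv2
from bench import telemetry,imaging
from scipy.spatial.transform import Rotation as Ro
from h import *
U=np.array([-.128,-.9918]);N=np.array([.9918,-.128])
s=telemetry.read_state();R=Ro.from_quat(s['eef_rot']).as_matrix();p=s['ee_pos']
print('t',round(s['time'],2),'tcp u,n,z',(p[:2]@U).round(4),(p[:2]@N).round(4),p[2].round(4),'ft',np.round(s['ft_force'],1),'x.U',np.round(R[:2,0]@U,4),'yaw err deg',np.degrees(np.arcsin(R[:2,0]@N)).round(2),'w',round(s['width'],4))
for n in sys.argv[2:]:
    c=imaging.camera(n);f=f'pics/{n}{sys.argv[1]}';cv2.imwrite(f+'.png',c['img'][:,:,::-1]);np.savez(f+'.npz',**c)
E
python3 where.py 1 wrist top
```

```text
t 3.0 tcp u,n,z -0.1739 0.5002 0.4044 ft [-0.6 -0.4  0.4] x.U -1.0 yaw err deg -0.21 w 0.0098
```

View pics/wrist1.png

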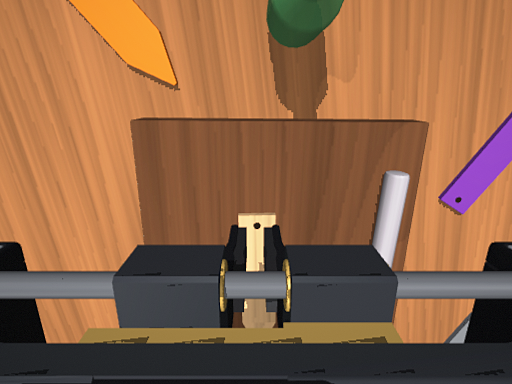

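The wrist view shows the tail and its dot at (257,225) between the fingers, and the trowel handle at (390,210). I'll check by projection where the tips will land, and measure the tail's position and the alignment from this nearer view.

Run:
```python
import numpy as np,cv2
from h import *
U=np.array([-.128,-.9918]);N=np.array([.9918,-.128])
W=np.load('pics/wrist1.npz');T=np.load('pics/top0.npz')
w=lambda u,n,z:np.r_[u*U+n*N,z]
print('cam',(-W['R'].T@W['t']).round(3))
print('tip land px',proj(W,[w(-.174,.5,.079),w(-.1343,.5005,.083),w(-.2323,.5,.076)]).round(0).tolist())
m=pale(W['img'],(225,205,290,262))
for y in range(214,236,4):
    r=m[m[:,1]==y][:,0];print(y,r.min(),r.max())
y0=m[:,1].min();q=ray(W,[[257,y0-.5]],.083)[0][:2];print('tail (wrist)',y0,(q@U).round(4),(q@N).round(4))
r=W['img'][:,:,:].astype(int).sum(2);e=[]
for x in range(150,410,10):
    c=cv2.GaussianBlur(np.float32(r[:,x:x+1]),(1,5),0).ravel();k=105+np.argmin(np.diff(c[105:140]));e.append((x,k+.5))
Q=ray(W,np.array(e),.076);v=cv2.fitLine(np.float32(Q[:,:2]),cv2.DIST_HUBER,0,.001,.001).ravel()
print('tail end of board u', (v[2:]@U).round(4),'dir',v[:2].round(4))
# trowel/saucer extents n in top
h=cv2.cvtColor(T['img'],cv2.COLOR_RGB2HSV);g=cv2.inRange(h,(0,0,110),(180,50,255));g[:145]=0;g[285:]=0;g[:,:210]=0;g[:,335:]=0
for c in cv2.findContours(g,cv2.RETR_EXTERNAL,cv2.CHAIN_APPROX_NONE)[0]:
    if cv2.contourArea(c)>80:
        P=ray(T,c[:,0],.09)[:,:2];print('obst u',(P@U).min().round(3),(P@U).max().round(3),'n',(P@N).min().round(3),(P@N).max().round(3))
```

```text
cam [0.529 0.191 0.384]
tip land px [[254.0, 177.0], [255.0, 214.0], [255.0, 119.0]]
214 238 275
218 238 276
222 238 275
226 238 271
230 247 263
234 247 263
tail (wrist) 212 -0.1371 0.5029
tail end of board u -0.2338 dir [ 0.9915 -0.1304]
obst u 0.016 0.096 n 0.38 0.461
obst u -0.066 0.074 n 0.604 0.664
obst u -0.184 -0.071 n 0.628 0.654
```

Emit:
move_arm(
  steps=[
    {"dx": 0,"dy": 0.1,"dz": 2,"spin": 0},
    {"dx": 0,"dy": 0,"dz": 3,"spin": 0},
    {"dx": 0,"dy": 0,"dz": 3,"spin": 0},
    {"dx": 0,"dy": 0,"dz": 2.5,"spin": 0},
    {"dx": 0,"dy": 0,"dz": 1.5,"spin": 0},
    {"dx": 0,"dy": 0,"dz": 1,"spin": 0},
    {"dx": 0,"dy": 0,"dz": 0.6,"spin": 0},
    {"dx": 0,"dy": 0,"dz": 0.3,"spin": 0},
    {"dx": 0,"dy": 0,"dz": 0.2,"spin": 0},
    {"dx": 0,"dy": 0,"dz": 0,"spin": 0},
  ],
)

```text
time: 4.1
ee_pos: [0.5196, 0.1085, 0.2642]
eef_rot: [0.751, 0.661, 0.0, 0.0]
ft_force: [0.1, 0.2, -0.4]
width: 0.01
grip_force: 0.0
```

```bash
python3 where.py 2 wrist
```

```text
t 4.1 tcp u,n,z -0.1741 0.5014 0.2642 ft [ 0.1  0.2 -0.4] x.U -1.0 yaw err deg -0.06 w 0.01
```

View pics/wrist2.png

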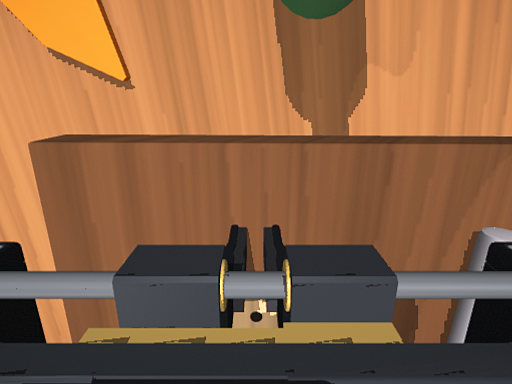

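The fingertips are down behind the tail, at (240,228) and (272,228), with the tail dot ahead at (256,316) and nothing touching. I'll lower them 3.5 mm and push slowly.

Emit:
move_arm(
  steps=[
    {"dx": 0,"dy": 0,"dz": 0.2,"spin": 0},
    {"dx": 0,"dy": 0,"dz": 0.15,"spin": 0},
    {"dx": -0.8,"dy": 0,"dz": 0,"spin": 0},
    {"dx": -0.8,"dy": 0,"dz": 0,"spin": 0},
    {"dx": -0.4,"dy": 0,"dz": 0,"spin": 0},
    {"dx": -0.3,"dy": 0,"dz": 0,"spin": 0},
    {"dx": -0.3,"dy": 0,"dz": 0,"spin": 0},
    {"dx": -0.3,"dy": 0,"dz": 0,"spin": 0},
    {"dx": -0.3,"dy": 0,"dz": 0,"spin": 0},
    {"dx": -0.3,"dy": 0,"dz": 0,"spin": 0},
    {"dx": -0.3,"dy": 0,"dz": 0,"spin": 0},
    {"dx": -0.3,"dy": 0,"dz": 0,"spin": 0},
  ],
)

```text
time: 5.35
ee_pos: [0.5142, 0.0676, 0.2603]
eef_rot: [0.751, 0.661, 0.0, 0.0]
ft_force: [-0.1, 0.4, -0.2]
width: 0.01
grip_force: 0.1
```

Emit:
move_arm(
  steps=[
    {"dx": -0.4,"dy": 0,"dz": 0,"spin": 0},
    {"dx": -0.4,"dy": 0,"dz": 0,"spin": 0},
    {"dx": -0.4,"dy": 0,"dz": 0,"spin": 0},
    {"dx": -0.4,"dy": 0,"dz": 0,"spin": 0},
    {"dx": -0.4,"dy": 0,"dz": 0,"spin": 0},
    {"dx": -0.4,"dy": 0,"dz": 0,"spin": 0},
    {"dx": -0.3,"dy": 0,"dz": 0,"spin": 0},
    {"dx": -0.2,"dy": 0,"dz": 0,"spin": 0},
    {"dx": -0.1,"dy": 0,"dz": 0,"spin": 0},
  ],
)

```text
time: 6.25
ee_pos: [0.5104, 0.0378, 0.2602]
eef_rot: [0.751, 0.661, -0.0, 0.0]
ft_force: [-0.3, -0.3, 0.1]
width: 0.0101
grip_force: 0.1
```

```bash
python3 where.py 3 scene top
python3 - <<'E'
import cv2,numpy as np
a=cv2.imread('pics/scene3.png')[140:250,160:360];b=cv2.imread('pics/top3.png')[150:280,190:390]
cv2.imwrite('pics/c3.png',cv2.resize(np.vstack([a,b]),None,fx=2.4,fy=2.4))
E
```

```text
t 6.25 tcp u,n,z -0.1028 0.5013 0.2602 ft [-0.3 -0.3  0.1] x.U -1.0 yaw err deg -0.07 w 0.0101
```

View pics/c3.png

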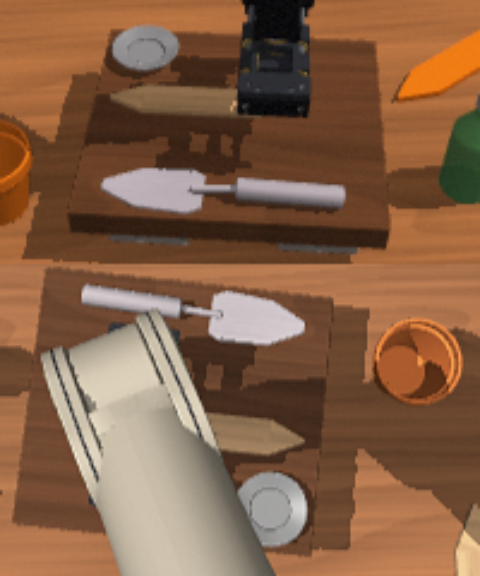

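The marker is being pushed straight. Its tip is now at about (317,223) in the top image, just short of the edge, and the trowel and saucer haven't moved. Measuring tip and heading.

```bash
cat > tip.py <<'E'
import sys,numpy as np,cv2
from h import *
U=np.array([-.128,-.9918]);N=np.array([.9918,-.128])
T=np.load(sys.argv[1]);x0,y0,x1,y1=map(int,sys.argv[2:6])
h=cv2.cvtColor(T['img'],cv2.COLOR_RGB2HSV);m=cv2.inRange(h,(12,40,int(sys.argv[6])),(32,190,255))
k=np.zeros_like(m);k[y0:y1,x0:x1]=m[y0:y1,x0:x1]
c=max(cv2.findContours(k,0,cv2.CHAIN_APPROX_NONE)[0],key=cv2.contourArea)[:,0,:]
P=ray(T,c,.083)[:,:2];u=P@U;n=P@N
if u[n.argmax()]*0+1: tip=u.max();sh=tip-.04
print('px bbox',c.min(0),c.max(0),'tip u',tip.round(4),'tail u',u.min().round(4),'n at tip',n[u>tip-.003].mean().round(4))
k=(u<sh-.006)&(u>u.min()+.006);mid=np.median(n[k])
for g in(n>mid,n<mid):
    a=np.polyfit(u[k&g],n[k&g],1);print('side slope deg',np.degrees(np.arctan(a[0])).round(2),'n',np.polyval(a,u[k].mean()).round(4))
E
python3 tip.py pics/top3.npz 270 200 330 245 90; python3 tip.py pics/top0.npz 200 190 320 240 150
```

```text
px bbox [270 200] [316 244] tip u 0.0864 tail u -0.0456 n at tip 0.5003
side slope deg 5.31 n 0.5125
side slope deg 14.37 n 0.4555
px bbox [236 208] [301 226] tip u 0.0448 tail u -0.1345 n at tip 0.5041
side slope deg 1.25 n 0.5221
side slope deg 1.63 n 0.4827
```

Emit:
move_arm(
  steps=[
    {"dx": -0.3,"dy": 0,"dz": 0,"spin": 0},
    {"dx": -0.5,"dy": 0,"dz": 0,"spin": 0},
    {"dx": -0.5,"dy": 0,"dz": 0,"spin": 0},
    {"dx": -0.5,"dy": 0,"dz": 0,"spin": 0},
    {"dx": -0.5,"dy": 0,"dz": 0,"spin": 0},
    {"dx": -0.5,"dy": 0,"dz": 0,"spin": 0},
    {"dx": -0.5,"dy": 0,"dz": 0,"spin": 0},
    {"dx": -0.5,"dy": 0,"dz": 0,"spin": 0},
    {"dx": -0.4,"dy": 0,"dz": 0,"spin": 0},
    {"dx": -0.4,"dy": 0,"dz": 0,"spin": 0},
    {"dx": -0.3,"dy": 0,"dz": 0,"spin": 0},
    {"dx": -0.2,"dy": 0,"dz": 0,"spin": 0},
  ],
)

```text
time: 7.55
ee_pos: [0.5039, -0.0128, 0.2602]
eef_rot: [0.751, 0.661, -0.0, 0.0]
ft_force: [0.1, 0.0, -0.1]
width: 0.0098
grip_force: 0.1
```

Emit:
move_arm(
  steps=[
    {"dx": -0.2,"dy": 0,"dz": 0,"spin": 0},
    {"dx": -0.1,"dy": 0,"dz": 0,"spin": 0},
    {"dx": -0.1,"dy": 0,"dz": 0,"spin": 0},
    {"dx": 0,"dy": 0,"dz": 0,"spin": 0},
  ],
)

```text
time: 7.95
ee_pos: [0.5034, -0.0166, 0.2602]
eef_rot: [0.751, 0.661, -0.0, 0.0]
ft_force: [-0.5, -0.4, -0.2]
width: 0.0098
grip_force: 0.0
```

```bash
python3 where.py 4 scene top; python3 tip.py pics/top4.npz 318 200 350 245 90
python3 - <<'E'
import cv2,numpy as np
a=cv2.imread('pics/scene4.png')[140:250,160:360];b=cv2.imread('pics/top4.png')[150:280,190:390]
cv2.imwrite('pics/c4.png',cv2.resize(np.vstack([a,b]),None,fx=2.4,fy=2.4))
E
```

```text
t 7.95 tcp u,n,z -0.048 0.5014 0.2602 ft [-0.5 -0.4 -0.2] x.U -1.0 yaw err deg -0.08 w 0.0098
px bbox [318 200] [349 244] tip u 0.1806 tail u 0.0899 n at tip 0.4715
side slope deg 55.55 n 0.5517
side slope deg -47.5 n 0.4629
```

View pics/c4.png

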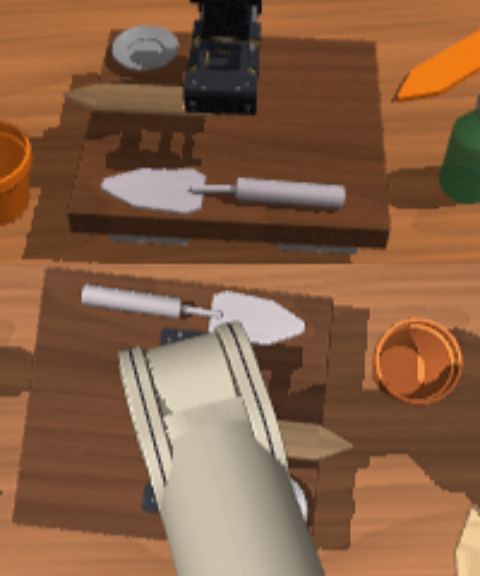

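Tip overhangs at about (336,225) in the top view. Roughly 5 mm remain. I'll back off to measure in a clear view.

Emit:
move_arm(
  steps=[
    {"dx": 0.5,"dy": 0,"dz": 0,"spin": 0},
    {"dx": 2,"dy": 0,"dz": 0,"spin": 0},
    {"dx": 2,"dy": 0,"dz": -3,"spin": 0},
    {"dx": 3,"dy": 0,"dz": -3,"spin": 0},
    {"dx": 4,"dy": 0,"dz": -2,"spin": 0},
    {"dx": 4,"dy": 0,"dz": 0,"spin": 0},
    {"dx": 0,"dy": 0,"dz": 0,"spin": 0},
  ],
)

```text
time: 8.75
ee_pos: [0.5223, 0.1435, 0.3414]
eef_rot: [0.748, 0.664, 0.002, -0.001]
ft_force: [-0.9, -0.4, -0.3]
width: 0.0099
grip_force: 0.0
```

```bash
python3 where.py 5 scene top
python3 - <<'E'
import cv2,numpy as np
a=cv2.imread('pics/scene5.png')[140:250,160:360];b=cv2.imread('pics/top5.png')[150:280,190:390]
cv2.imwrite('pics/c5.png',cv2.resize(np.vstack([a,b]),None,fx=2.4,fy=2.4))
E
```

```text
t 8.75 tcp u,n,z -0.2092 0.4996 0.3414 ft [-0.9 -0.4 -0.3] x.U -1.0 yaw err deg -0.51 w 0.0099
```

View pics/c5.png

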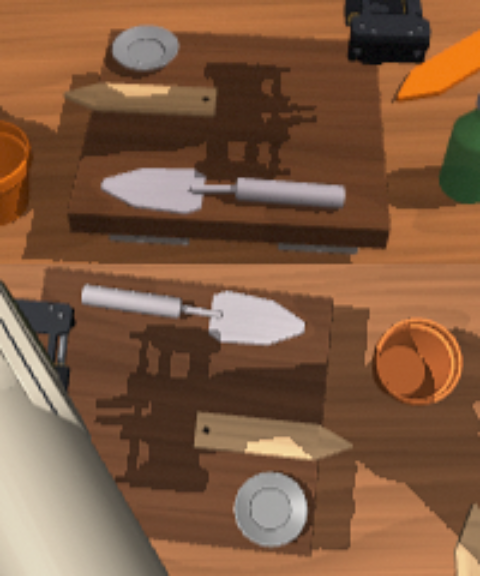

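Clear view now: dot at about (275,219) and tip at about (336,225) in the top view, partly in shade. The mask needs tuning for shade.

```bash
cat > meas.py <<'E'
import sys,numpy as np,cv2
from h import *
U=np.array([-.128,-.9918]);N=np.array([.9918,-.128])
def run(f,roi):
    T=np.load(f);im=T['img'];h=cv2.cvtColor(im,cv2.COLOR_RGB2HSV)
    x0,y0,x1,y1=roi
    a=im.astype(float)
    ratio=a[:,:,2]/(a[:,:,0]+1)          # blue/red: bamboo ~.6, bench/board lower
    m=((ratio>.42)&(a[:,:,0]>75)&(h[:,:,1]>50)).astype(np.uint8)
    k=np.zeros_like(m);k[y0:y1,x0:x1]=m[y0:y1,x0:x1];k=cv2.morphologyEx(k,cv2.MORPH_CLOSE,np.ones((3,3)))
    return T,k
if __name__=='__main__':
    f=sys.argv[1];roi=list(map(int,sys.argv[2:6]));T,k=run(f,roi)
    im=T['img']
    if len(sys.argv)>6:
        for p in eval(sys.argv[6]):print(p,im[p[1],p[0]])
    c=max(cv2.findContours(k,0,cv2.CHAIN_APPROX_NONE)[0],key=cv2.contourArea)[:,0,:]
    P=ray(T,c,.083);tail,tip,ax,L,w=axis(P)
    print(c.min(0),c.max(0),'L',L.round(4),'w',w.round(4),'tail u,n',(tail@U).round(4),(tail@N).round(4),'tip',(tip@U).round(4),'yaw err deg',np.degrees(np.arctan2(ax@N,ax@U)).round(2))
E
python3 meas.py pics/top5.npz 265 205 345 245 "[(290,219),(333,225),(340,222),(330,215),(290,208),(300,226)]"
python3 meas.py pics/top0.npz 200 190 320 240
```

```text
(290, 219) [153 123  91]
(333, 225) [146 116  87]
(340, 222) [97 64 40]
(330, 215) [102  68  45]
(290, 208) [71 46 31]
(300, 226) [242 212 157]
[270 205] [344 244] L 0.2029 w 0.0785 tail u,n 0.1636 0.5024 tip -0.0385 yaw err deg -174.9
[200 190] [319 239] L 0.3286 w 0.1344 tail u,n -0.2331 0.4913 tip 0.0935 yaw err deg 6.25
```

```bash
sed -i 's/ratio>.42/ratio>.5/; s/a\[:,:,0\]>75/a[:,:,0]>115/' meas.py
python3 meas.py pics/top5.npz 265 205 345 245; python3 meas.py pics/top0.npz 200 190 320 240; python3 meas.py pics/scene5.npz 180 165 260 190;python3 meas.py pics/scene0.npz 210 170 300 195
```

```text
[271 212] [336 231] L 0.1787 w 0.0388 tail u,n -0.0374 0.5013 tip 0.1413 yaw err deg -0.47
[236 208] [301 227] L 0.1791 w 0.0405 tail u,n -0.1344 0.5007 tip 0.0447 yaw err deg 1.4
[187 175] [249 186] L 0.176 w 0.0355 tail u,n -0.0352 0.5037 tip 0.1408 yaw err deg -0.31
[221 177] [283 188] L 0.1749 w 0.0383 tail u,n -0.1308 0.5049 tip 0.0441 yaw err deg 1.12
```

Emit:
move_arm(
  steps=[
    {"dx": -4,"dy": 0,"dz": 0,"spin": 0},
    {"dx": -4,"dy": 0,"dz": 2,"spin": 0},
    {"dx": -3,"dy": 0,"dz": 3,"spin": 0},
    {"dx": -2,"dy": 0,"dz": 3,"spin": 0},
    {"dx": 0,"dy": 0,"dz": 0,"spin": 0},
  ],
)

```text
time: 9.35
ee_pos: [0.5069, 0.0045, 0.2597]
eef_rot: [0.752, 0.659, -0.0, 0.001]
ft_force: [-0.6, 0.6, 0.6]
width: 0.0098
grip_force: 0.0
```

```bash
python3 where.py 6
```

```text
t 9.35 tcp u,n,z -0.0694 0.5021 0.2597 ft [-0.6  0.6  0.6] x.U -1.0 yaw err deg 0.25 w 0.0098
```

Emit:
move_arm(
  steps=[
    {"dx": 0,"dy": 0,"dz": 0,"spin": 0},
    {"dx": -0.8,"dy": 0,"dz": 0,"spin": 0},
    {"dx": -0.8,"dy": 0,"dz": 0,"spin": 0},
    {"dx": -0.4,"dy": 0,"dz": 0,"spin": 0},
    {"dx": -0.3,"dy": 0,"dz": 0,"spin": 0},
    {"dx": -0.1,"dy": 0,"dz": 0,"spin": 0},
    {"dx": -0.1,"dy": 0,"dz": 0,"spin": 0},
    {"dx": -0.1,"dy": 0,"dz": 0,"spin": 0},
    {"dx": -0.1,"dy": 0,"dz": 0,"spin": 0},
    {"dx": -0.1,"dy": 0,"dz": 0,"spin": 0},
    {"dx": -0.1,"dy": 0,"dz": 0,"spin": 0},
    {"dx": 0,"dy": 0,"dz": 0,"spin": 0},
  ],
)

```text
time: 10.55
ee_pos: [0.503, -0.0206, 0.2602]
eef_rot: [0.751, 0.661, 0.0, 0.0]
ft_force: [-0.1, 0.8, -1.2]
width: 0.0102
grip_force: 0.0
```

```bash
python3 where.py 7
```

```text
t 10.55 tcp u,n,z -0.0439 0.5015 0.2602 ft [-0.1  0.8 -1.2] x.U -1.0 yaw err deg -0.07 w 0.0102
```

Emit:
move_arm(
  steps=[
    {"dx": 0.5,"dy": 0,"dz": 0,"spin": 0},
    {"dx": 1.5,"dy": 0,"dz": 0,"spin": 0},
    {"dx": 0,"dy": 0,"dz": -3,"spin": 0},
    {"dx": 0,"dy": 0,"dz": -4,"spin": 0},
    {"dx": 0,"dy": 0,"dz": -4,"spin": 0},
    {"dx": -3,"dy": 0,"dz": -3.4,"spin": 0},
    {"dx": -4,"dy": 0,"dz": 0,"spin": 0},
    {"dx": -4,"dy": 0,"dz": 0,"spin": 0},
    {"dx": -4,"dy": 0,"dz": 0,"spin": 0},
    {"dx": 0,"dy": 0,"dz": 0,"spin": 0},
    {"dx": 0,"dy": 0,"dz": 0,"spin": 0},
  ],
)

```text
time: 11.65
ee_pos: [0.4864, -0.1498, 0.4041]
eef_rot: [0.751, 0.66, 0.0, -0.0]
ft_force: [0.1, 0.6, -0.7]
width: 0.01
grip_force: 0.0
```

```bash
python3 where.py 8 wrist top
```

```text
t 11.65 tcp u,n,z 0.0863 0.5016 0.4041 ft [ 0.1  0.6 -0.7] x.U -1.0 yaw err deg 0.02 w 0.01
```

View pics/wrist8.png

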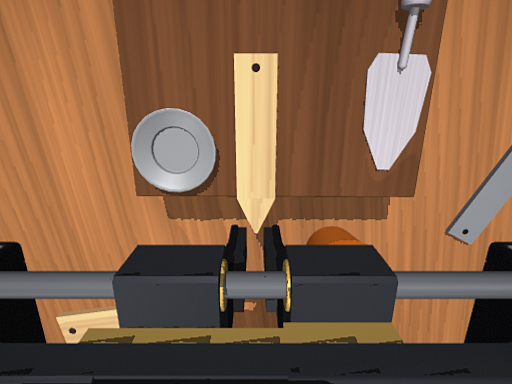

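The near view is clear. The tail is at (256,53), the tip at (256,233), the shoulders near row 196-198 and the board edge at row 196. Measuring precisely.

```bash
cat > fin.py <<'E'
import sys,numpy as np,cv2
from h import *
U=np.array([-.128,-.9918]);N=np.array([.9918,-.128])
W=np.load(sys.argv[1]);im=W['img'];e0=int(sys.argv[2]);r=cv2.GaussianBlur(im,(3,3),0).astype(int).sum(2)
e=[]
for x in [*range(142,163),*range(394,412)]:   # board -> bright bench, no shadow
    d=np.diff(r[e0-8:e0+8,x]);k=d.argmax();e.append((x,e0-8+k+.5))
e=np.array(e);Q=ray(W,e,.076)[:,:2];v=cv2.fitLine(np.float32(Q),cv2.DIST_HUBER,0,.001,.001).ravel()
d=v[:2]*np.sign(v[0]);out=np.array([d[1],-d[0]]);E=v[2:]@out;print('edge rows',e[0],e[-1],'out',out.round(4),'E',E.round(4))
a=im.astype(float);m=((a[:,:,2]/(a[:,:,0]+1)>.5)&(a[:,:,0]>115)).astype(np.uint8);k=np.zeros_like(m);k[40:245,225:290]=m[40:245,225:290]
k=cv2.morphologyEx(k,cv2.MORPH_OPEN,np.ones((2,2)))
c=max(cv2.findContours(k,0,cv2.CHAIN_APPROX_NONE)[0],key=cv2.contourArea)[:,0,:]
tail,tip,ax,L,w=axis(ray(W,c,.083))
print('px',c.min(0),c.max(0),'L',L.round(4),'w',w.round(4),'tail-edge',(tail@out-E).round(4),'tip-edge',(tip@out-E).round(4),'yaw deg',np.degrees(np.arcsin(ax@np.array([d[0],d[1]]))).round(2))
print('shoulder-edge', (((tail+tip)/2)@out-E+.05).round(4))
E
python3 fin.py pics/wrist8.npz 196; python3 meas.py pics/top8.npz 265 205 350 245
```

```text
edge rows [142.  195.5] [411.  196.5] out [-0.1334 -0.9911] E 0.105
px [235  54] [278 234] L 0.1803 w 0.0394 tail-edge -0.1388 tip-edge 0.0415 yaw deg 0.33
shoulder-edge 0.0013
[272 212] [315 230] L 0.1166 w 0.0404 tail u,n -0.0339 0.5008 tip 0.0827 yaw err deg 0.36
```

```bash
sed -i '/MORPH_OPEN/d' fin.py; python3 fin.py pics/wrist8.npz 196
```

```text
edge rows [142.  195.5] [411.  196.5] out [-0.1334 -0.9911] E 0.105
px [234  53] [277 233] L 0.18 w 0.0394 tail-edge -0.1397 tip-edge 0.0403 yaw deg 0.27
shoulder-edge 0.0003
```

The shoulders are within about 0.3 mm of the edge and the heading is off by about 0.3°. Backing further off, then handing in.

Emit:
move_arm(
  steps=[
    {"dx": 0,"dy": 0,"dz": -2,"spin": 0},
    {"dx": 0,"dy": 0,"dz": -3,"spin": 0},
    {"dx": 0,"dy": 0,"dz": -2,"spin": 0},
    {"dx": 0,"dy": 0,"dz": 0,"spin": 0},
    {"dx": 0,"dy": 0,"dz": 0,"spin": 0},
  ],
)

```text
time: 12.25
ee_pos: [0.4867, -0.1482, 0.4742]
eef_rot: [0.75, 0.662, 0.0, 0.0]
ft_force: [-0.2, 0.3, -0.4]
width: 0.0101
grip_force: 0.0
```

```bash
python3 -c "
from bench import job
print(job.close_job())"
```

```text
the job is handed in; nothing more can be done
None
```

Job handed in at about 12 s: the marker's shoulders measured within about 0.3 mm of the working edge, it points straight out to within about 0.3°, no other item was touched, and the arm is backed off clear.

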